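# Shake a small round flask on the touch-run mixer

### The job

The round flask in the cork ring is too small for the cup of the touch-run mixer, so first fit the reducing rings: set the wide-holed ring into the cup and the narrow-holed ring squarely on top of it, both fully home. Then lift the flask by its neck out of the cork ring, seat its bulb upright in the narrow ring and press the sprung cup all the way down, not hard on the glass, so that the mixer runs. Finish while still gripping the flask and holding it down, without disturbing the other things on the bench.

Things in the scene. Friction and masses are not known exactly. Their poses are not given: they have to be found in the camera images.
- cup_rim (a point): Centre of the rim of the black sprung cup on top of the small white mixer, at rim level, 94 mm above the bench when up; it goes down with the cup; z up. The cup is open at the top: 61 mm outside, 24 mm high, with a round bore 54 mm wide and 19 mm deep.
- mixer: Small round white mixer, fixed to the bench: a cone 58 mm high, 108 mm across at the foot, its grey control panel (knob, switch) to the front (-x), reaching 72 mm from the axis and 45 mm high. Origin under its centre, at bench level; the cup stands on its axis, 12 mm above its top.
- mixer_cup (a joint): How far the sprung cup is pressed down, in m: 0 = up, 0.010 = fully down on its stop. The spring resists with 3.6 N at the start and 12.6 N fully down; released, the cup rises again.
- ring_wide_mid (a point): Grey reducing ring with the wide (43 mm) through hole, spigot down; point on its axis, half-way up; z up. 15 mm high, 50 g: at the top a flange 64 mm across, 8 mm thick (grip across its outside), below it a spigot 51 mm across, 7 mm long, whose foot tapers in by 3 mm, that goes into the cup. Seated, the flange rests on the cup's rim, this point 0.5 mm above the rim.
- ring_narrow_mid (a point): Grey reducing ring with the narrow (24 mm) hole, that opens at the top in a 45 degree funnel 34 mm wide, the seat for the bulb; else as the wide ring: 15 mm high, 50 g, flange 64 x 8 mm, tapered spigot 40 mm across, 7 mm long, that goes into the wide ring's hole. Point on its axis, half-way up; z up. Seated, flange on flange, this point lies 8.5 mm above the cup's rim.
- flask_mid (a point): Clear round-bottom glass flask with black screw cap, 94 mm high, 40 to 85 g, upright and loose in the cork ring; point on its axis, half-way up (on the neck), 63.5 mm above the bench at the start; z up. Above its bottom: bulb 0 to 41 mm (a ball 41 mm across), bare neck 42 to 70 mm (19 mm across: grip it there), cap 74 to 94 mm (25 mm across).
- flask_bulb (a point): Centre of the flask's ball-shaped bulb, on the axis 26.5 mm below flask_mid. Seated in the narrow ring on the mixer it lies 28 mm above the cup's rim (flask_mid then 54.5 mm above the rim).
- cork_ring: Round ring of brown cork that carries the flask, fixed to the bench, 72 mm across, 25 mm high; origin at the centre of its underside.
- flask: The flask itself (see flask_mid); origin at the bottom of the bulb, z up its axis.
- ring_wide: The wide-holed ring itself; origin at the centre of its underside.
- ring_narrow: The narrow-holed ring itself; origin at the centre of its underside.
- tube: Bystander: standing 50 ml tube with a blue screw cap, 33 mm across, 114 mm high; origin under its centre.
- dropper_bottle: Bystander: small amber bottle with a black cap, 30 mm across, 72 mm high; origin under its centre.
- tweezers: Bystander: steel forceps lying on the bench, 126 x 11 x 9 mm; origin under the centre, x along them.
- counter: Bystander: flat off-white hand tally counter, 54 x 45 x 19 mm; origin under its centre.
Mind the look-alikes: they are no part of the job. What is shaped like the ring_narrow but orange or turquoise is not meant.

How it is judged:
On the way, in this order (a step that is already met when the one before it is completed fails the run):
1. the wide-holed ring sits fully home in the mixer's cup and is let go (horizontal distance between ring_wide_mid and cup_rim below 0.004 m and z of ring_wide_mid in the frame of cup_rim between -0.0025 and 0.0035 m and angle between ring_wide_mid's own z axis and vertical below 0.1 rad and contact force between the fingers and ring_wide below 0.2 N), for 0.2 s.
2. the narrow-holed ring sits squarely and fully home on the wide one and is let go (horizontal distance between ring_wide_mid and cup_rim below 0.004 m and z of ring_wide_mid in the frame of cup_rim between -0.0025 and 0.0035 m and angle between each of ring_wide_mid, ring_narrow_mid's own z axis and vertical below 0.1 rad and horizontal distance between ring_narrow_mid and ring_wide_mid below 0.004 m and z of ring_narrow_mid in the frame of cup_rim between 0.0055 and 0.0115 m and contact force between the fingers and ring_narrow below 0.2 N), for 0.2 s.
At the end, for the whole second after the job is handed in: Still gripped and at rest, the upright flask (0.15 rad) holds the cup down over 7.5 of 10 mm, bulb in the narrow ring within 4 mm sideways, 3 mm in height, over 5 N on it; both rings home on each other and the cup within 4 mm sideways, 3 mm in height, 0.1 rad (horizontal distance between ring_wide_mid and cup_rim below 0.004 m and z of ring_wide_mid in the frame of cup_rim between -0.0025 and 0.0035 m and angle between each of ring_wide_mid, ring_narrow_mid's own z axis and vertical below 0.1 rad and horizontal distance between ring_narrow_mid and ring_wide_mid below 0.004 m and z of ring_narrow_mid in the frame of cup_rim between 0.0055 and 0.0115 m and value of joint mixer_cup above 0.0075 m and horizontal distance between flask_bulb and ring_narrow_mid below 0.004 m and z of flask_bulb in the frame of cup_rim between 0.025 and 0.031 m and angle between flask's own z axis and vertical below 0.15 rad and contact force between flask and ring_narrow above 5 N and contact force between the fingers and flask above 2 N and contact force between flask and ring_wide below 0.5 N and contact force between flask and cork_ring below 0.2 N and linear speed of flask below 0.02 m/s); the arm keeps its last pose, push and grip.
It fails at once if the glass is pressed hard (over 40 N) on the ring (contact force between flask and ring_narrow above 40 N).
It fails at once if a bystander (tube, small amber bottle, forceps or tally counter) is moved by more than 40 mm or tipped over (distance of any of tube, dropper_bottle, tweezers, counter from where it was at the start of the episode above 0.04 m or angle between any of tube, dropper_bottle's own z axis and vertical above 0.6 rad).
It also fails if it takes over 67 s, if anything falls off the work surface, if the arm or the gripper's body presses on something with over 40 N, if the wrist force passes 120 N, or if a joint passes its speed limit or range.

### The arm

A 7-joint arm with a two-finger parallel gripper is mounted at the origin on a cart in front of the work surface, level with it; the furniture and walls round the work are solid. World frame = base frame: x ahead of the robot, y to its left, z up, the work surface at z = 0. Lengths are in m, angles in rad, forces in N, time in s.
With the tool pointing down it reaches from about 0.4 to 0.875 m from the base axis. Payload 19.3 kg.
Tool frame: the origin (TCP) lies at the very end of the fingers, on their centre line; the grasp point (between the pads) lies 19 mm behind it; z points along the fingers, y is the line along which they close (so a half turn about z gives the same grasp; the last joint's range is limited). The gripper opens to 85 mm and grips with 20 to 120 N. Pads are 22 mm wide; open, the fingers measure 114 mm over their backs; the gripper's body (76 mm by 85 mm) begins 54 mm behind the grasp point. The pads swing forward as they close: fully open they stand 13 mm farther back than shut.
Start: joints at [-1.397, 0.521, -0.036, 1.599, 0.021, 1.021, -0.113], TCP at [0.151, 0.607, 0.231] pointing down, gripper open.
Joint ranges: [-2.91, 2.91], [-0.3, 2.13], [-1.5, 1.42], [0.17, 2.43], [-1.26, 4.41], [0.16, 1.93], [-2.52, 2.52]. Speed limits (rad/s): [1.89, 1.89, 2.39, 2.39, 3.01, 3.01, 3.01].

### API

Orientations are given as [roll, pitch, yaw] about the fixed x, y, z axes, in that order (R = Rz(yaw) Ry(pitch) Rx(roll)).
In Python, from workcell import bot gives the robot as it stands.
- The arm moves only by the tool carry_out, never from a script. Its argument "rows" is a list that holds one entry, the list of rows, each a list of 4 numbers: the shift along the tool's x, y, z in m, then the turn about the tool's z in degrees. In form: [[[x, y, z, twist], ...]]. A call has 1 to 12 rows; each row is the pose to reach, as a shift and turn from the pose commanded when the call began, along the tool's axes at that moment; what a row does not reach only later rows make up. A row lasts 1/12 s, in which the tool goes at most 41.7 mm and 7.16 degrees, less where a joint would pass 70% of its speed; a pose out of reach is approached as far as the arm can. A call with a gripper value outside its range is refused whole. "grip" is the finger opening in m, from 0 to 0.0854, set as the call begins (left out, the last holds). The fingers move at their own pace and stop on an object; "grip_force" is the grip in N (left out, the last holds). Time passes only in rows, so rows that repeat a pose let the fingers close. It gives the time, the measured TCP pose, the force, the opening and the grip force at its end, in the units of the state.
- bot.observe(): the state, without advancing time (a new reading comes with each control period).
- bot.grab_frame(name): name is "scene" or "top"; returns a dict with "pixels" (384x512x3 uint8, red, green, blue), "K" (3x3 intrinsics, pixels), "pose" (4x4, takes a point from camera to world coordinates). Camera axes: x right, y down, z forward; pixel columns grow to the right and rows downward; lengths in m; the calibration is good to about 2 mm. A picture is of the moment at which its call begins. There is no depth.
- bot.job_done(): hands the job in; it is judged then, once.
Trained networks look in a picture, given as the dict that the camera call returned (one of the last four; its "shot" number tells which), for a name from the list of things; names that differ only in an ending like _2 or _b are one class to them, and where a whole thing is asked for, a point or a joint stands for the part that bears it (a point fixed in the world has none). Each returns a list of dicts, best first, with "conf" (0 to 1); they miss things now and then, are a little off and sometimes report something else, mostly with a low value. They report only what shows in the picture. A call takes as long as a camera call. They do not tell look-alikes from the thing itself.
- bot.look_for(picture, label): "position" ([column, row] in pixels, amid what is visible of it).
- bot.regions_of(picture, label): "region" (384x512 bool, what is visible of it) and "position" ([column, row] in pixels, amid what is visible of it).
- bot.spot_point(picture, label): "position" ([column, row] in pixels: a listed point, or the origin of a listed thing).
The state is a dict: "clock": time; "qpos": joint angles; "qd": joint speeds; "joint_efforts": joint torques, N m; "position": TCP position; "tool_rot": TCP orientation; "force": force on the tool from outside, world axes, zero at the start; "moment": the same for the moment, N m; "grip_width": finger opening in m; "finger_force": force on a finger pad.
Only numpy, scipy, OpenCV 4.12 (cv2) and the standard library are available. Lean on these libraries where they do the work, as an engineer would, in place of code of your own. Each camera call takes 0.05 s, during which the arm holds its last target. There are 200 camera calls.

## Working session

There is one attempt and no reset: what is moved stays moved. The work goes in short steps, Python scripts to look and compute and a tool call to move; the robot and the scene stay as the last step left them, time stands still between calls to the robot, and variables do not carry over. Pictures are saved under pics/ and viewed, at most 10 in all, crops included, and the job is handed in when it is done.

Besides the shell and the picture viewer there is one more tool, called in YAML: its name, and indented under it one key for each argument. carry_out: Moves the arm, as the interface text tells. Its arguments: {"type":"object","properties":{"rows":{"type":"array","items":{"type":"array","items":{"type":"array","items":{"type":"number"}}}},"grip":{"type":"number"},"grip_force":{"type":"number"}},"required":["rows"]}

```bash
mkdir -p pics; cat > h.py <<'E'
import numpy as np, cv2
from workcell import bot
def ray(p,uv):
    d=np.linalg.inv(p["K"])@np.array([uv[0],uv[1],1.]); T=np.array(p["pose"]); return T[:3,3],T[:3,:3]@d
def atz(p,uv,z):
    o,d=ray(p,uv); return o+d*(z-o[2])/d[2]
def proj(p,X):
    T=np.array(p["pose"]); c=T[:3,:3].T@(np.array(X)-T[:3,3]); q=p["K"]@c; return q[:2]/q[2]
def tri(a,ua,b,ub):
    A=np.zeros((3,3));v=np.zeros(3)
    for p,u in((a,ua),(b,ub)):
        o,d=ray(p,u); d=d/np.linalg.norm(d); M=np.eye(3)-np.outer(d,d); A+=M; v+=M@o
    return np.linalg.solve(A,v)
def save(p,n): cv2.imwrite("pics/"+n,p["pixels"][:,:,::-1])
E
python3 - <<'E'
from h import *
s=bot.observe(); print(s)
P={n:bot.grab_frame(n) for n in("scene","top")}
cv2.imwrite("pics/a.png",np.hstack([cv2.resize(P[n]["pixels"],(400,300),interpolation=cv2.INTER_AREA) for n in P])[:,:,::-1])
save(P["top"],"top.png");save(P["scene"],"scene.png")
for n in P: print(n,np.round(P[n]["pose"],3).tolist(),P[n]["K"][0,0])
Z=dict(cup_rim=.094,ring_wide_mid=.0075,ring_narrow_mid=.0075,flask_mid=.0635,flask_bulb=.037,tube=0,dropper_bottle=0,tweezers=0,counter=0,mixer=0,cork_ring=0)
for l,z in Z.items():
    for n in P:
        for r in bot.spot_point(P[n],l)[:4]: print(l,n,np.round(r["position"],1),round(r["conf"],2),np.round(atz(P[n],r["position"],z),3))
E
```

```text
{'clock': 0.0, 'qpos': array([-1.39719192,  0.52198537, -0.03635267,  1.59998403,  0.02115049,
        1.02108906, -0.11277144]), 'qd': array([-6.39975255e-06, -2.22548682e-03,  5.47084363e-04,  7.16759087e-04,
        1.12726537e-03,  1.26098388e-04, -1.07622308e-03]), 'joint_efforts': array([-3.86936481e-04, -9.27109337e+01,  1.98013522e+00, -3.69942033e+01,
        1.78848964e-02,  8.00788868e-03,  1.46922021e-04]), 'position': array([0.1508014 , 0.60620083, 0.23075186]), 'tool_rot': array([-3.14050888e+00,  2.18144053e-05,  2.89780244e+00]), 'force': array([-0.28647712,  0.28315291, -0.24901775]), 'moment': array([ 0.03301252,  0.05200081, -0.06021426]), 'finger_force': 0.0, 'grip_width': 0.08540573350644859}
scene [[0.595, -0.533, 0.602, -0.17], [-0.804, -0.393, 0.447, -0.761], [-0.001, -0.749, -0.662, 0.909], [0.0, 0.0, 0.0, 1.0]] 449.2990636431808
top [[-0.011, -0.989, 0.149, 0.418], [-1.0, 0.014, 0.017, -0.193], [-0.018, -0.149, -0.989, 1.092], [0.0, 0.0, 0.0, 1.0]] 403.8166852094211
cup_rim scene [162.3 138.9] 0.77 [0.585 0.128 0.094]
cup_rim top [139.3 193.1] 0.89 [0.572 0.
[... 1081 characters left out ...]
26.4 283.4] 0.52 [ 0.477 -0.52   0.   ]
dropper_bottle top [385.4 232.9] 0.53 [ 0.469 -0.524  0.   ]
dropper_bottle top [227.2 242.1] 0.39 [ 0.449 -0.1    0.   ]
tweezers scene [219.7 251.5] 0.43 [ 0.4   -0.246  0.   ]
tweezers top [280.1 257.9] 0.62 [ 0.406 -0.241  0.   ]
tweezers top [338.9 226.2] 0.22 [ 0.488 -0.401  0.   ]
counter scene [292.4 205. ] 0.44 [ 0.661 -0.306  0.   ]
counter top [301.3 166.1] 0.69 [ 0.655 -0.305  0.   ]
counter top [224.4 241.5] 0.43 [ 0.451 -0.092  0.   ]
mixer scene [159.5 161.1] 0.87 [0.578 0.151 0.   ]
mixer top [145.1 198.7] 0.86 [0.57  0.126 0.   ]
mixer top [338.4 226.8] 0.48 [ 0.487 -0.399  0.   ]
cork_ring top [334.7 230.3] 0.62 [ 0.478 -0.389  0.   ]
```

View pics/top.png

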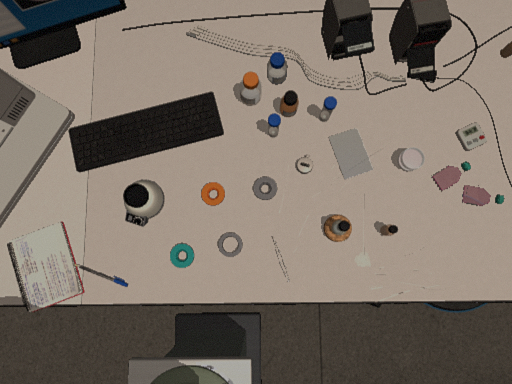

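View pics/scene.png

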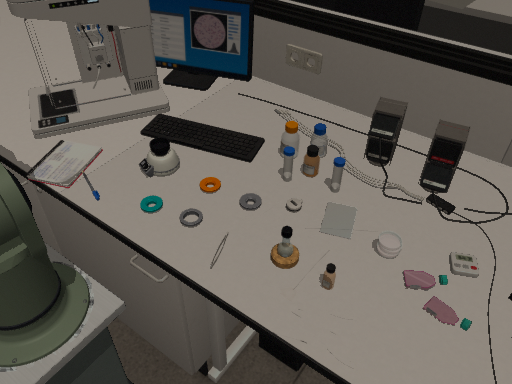

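The top view shows four rings: orange (212,194), turquoise (182,255), and two grey ones at (230,244) with a wide hole and (265,188) with a narrow hole. The mixer cup is at (137,195) and the flask in the cork ring at (338,228). Only the grey ring at (265,188) fits the narrow ring, since the orange and turquoise ones are look-alikes. I'll confirm that in a crop.

```bash
cat > m.py <<'E'
from h import *
from scipy.optimize import least_squares
def contour(m):
    c=max(cv2.findContours(m.astype(np.uint8),cv2.RETR_EXTERNAL,cv2.CHAIN_APPROX_NONE)[0],key=cv2.contourArea); return c[:,0,:].astype(float)
def solid(P,uv_xy,circles,mask):
    """xy whose projected stack of circles (z,r) silhouette best matches mask (IoU by centroid of filled masks)"""
    t=np.linspace(0,2*np.pi,72)
    def sil(xy):
        pts=np.vstack([[proj(P,(xy[0]+r*np.cos(a),xy[1]+r*np.sin(a),z)) for a in t] for z,r in circles]).astype(np.float32)
        h=cv2.convexHull(pts); M=cv2.moments(h); return np.array([M["m10"]/M["m00"],M["m01"]/M["m00"]]),M["m00"]
    ys,xs=np.nonzero(mask); g=np.array([xs.mean(),ys.mean()])
    r=least_squares(lambda xy:sil(xy)[0]-g,uv_xy,diff_step=1e-4); return r.x,sil(r.x)[1],mask.sum()
def fill(m):
    o=np.zeros(m.shape,np.uint8); c=max(cv2.findContours(m.astype(np.uint8),cv2.RETR_EXTERNAL,cv2.CHAIN_APPROX_NONE)[0],key=cv2.contourArea)
    cv2.drawContours(o,[c],-1,1,-1); return o>0
E
python3 - <<'E'
from m import *
P={n:bot.grab_frame(n) for n in("top","scene")}
p=P["top"]["pixels"]
cv2.imwrite("pics/c.png",np.vstack([cv2.resize(p[172:272,110:300],(760,400),interpolation=cv2.INTER_CUBIC)])[:,:,::-1])
RING=[(.007,.032),(.015,.032)]
C=dict(ring_wide=(RING,(.45,-.105)),ring_narrow=(RING,(.597,-.2)),cup_rim=([(.07,.0305),(.094,.0305)],(.57,.12)),cork_ring=([(0,.036),(.025,.036)],(.485,-.39)))
for n in P:
    for l,(c,g) in C.items():
        for r in bot.regions_of(P[n],l)[:4]:
            xy,a,b=solid(P[n],g,c,fill(r["region"])); print(n,l,round(r["conf"],2),np.round(r["position"],1),np.round(xy,4),"area",round(a),b,fill(r["region"]).sum())
E
```

```text
top ring_wide 0.66 [224.  248.6] [ 0.4424 -0.1077] area 464 469 469
top ring_narrow 0.84 [209.4 193.7] [ 0.5806 -0.0613] area 445 440 440
top ring_narrow 0.8 [183.6 250.2] [0.416  0.0192] area 474 477 477
top ring_narrow 0.72 [263.6 186.3] [ 0.594  -0.2039] area 443 447 447
top ring_narrow 0.55 [138.  194.2] [0.5782 0.1487] area 451 510 510
top cup_rim 0.87 [138. 193.] [0.568  0.1252] area 523 504 504
top cork_ring 0.7 [331.  228.3] [ 0.4845 -0.3939] area 629 631 631
scene ring_wide 0.49 [194.2 218.3] [ 0.4419 -0.1102] area 343 329 329
scene ring_wide 0.25 [284.1 245.3] [ 0.5205 -0.3718] area 401 334 334
scene ring_narrow 0.86 [250.2 200.1] [ 0.5924 -0.2043] area 308 300 300
scene ring_narrow 0.64 [214.  184.3] [ 0.5795 -0.063 ] area 275 271 271
scene ring_narrow 0.5 [151.7 205.5] [0.4152 0.0195] area 315 289 289
scene ring_narrow 0.26 [283.8 243.7] [ 0.5202 -0.3721] area 401 365 365
scene cup_rim 0.66 [159.3 144.7] [0.5693 0.1264] area 310 302 302
scene cork_ring 0.59 [282.  260.4] [ 0.4739 -0.3987] area 674 438 438
```

View pics/c.png

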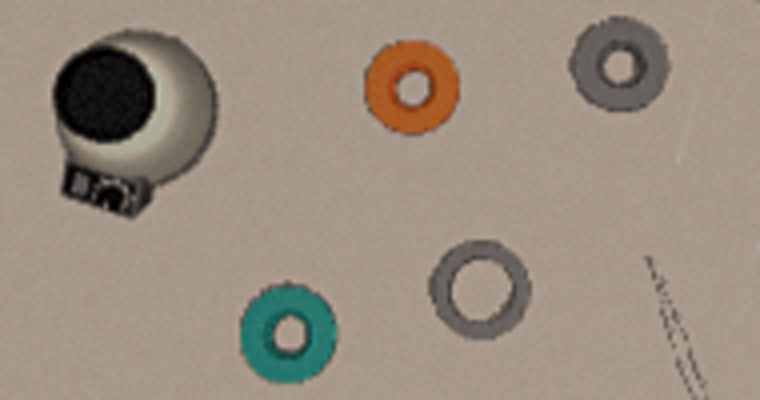

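The crop shows the wide-holed grey ring at crop (480,290), which is top (230,244), and the narrow-holed grey ring at crop (620,65), top (265,188). The orange and turquoise rings are the look-alikes. The two cameras agree to about 2 mm, so I'm moving toward the wide ring.

carry_out:
  rows:
    - [[-0.425,-0.261,0,76],[-0.425,-0.261,0,76],[-0.425,-0.261,0,76],[-0.425,-0.261,0,76],[-0.425,-0.261,0,76],[-0.425,-0.261,0,76],[-0.425,-0.261,0,76],[-0.425,-0.261,0,76],[-0.425,-0.261,0,76],[-0.425,-0.261,0,76],[-0.425,-0.261,0,76],[-0.425,-0.261,0,76]]
  grip: 0.0854

```text
clock: 2.7
position: [0.5015, 0.249, 0.2315]
tool_rot: [3.141, -0.0, 1.566]
force: [0.1, 0.6, -0.0]
grip_width: 0.0853
finger_force: 0.0
```

carry_out:
  rows:
    - [[-0.358,-0.058,0.1,-0.3],[-0.358,-0.058,0.1,-0.3],[-0.358,-0.058,0.1,-0.3],[-0.358,-0.058,0.1,-0.3],[-0.358,-0.058,0.1,-0.3],[-0.358,-0.058,0.1,-0.3],[-0.358,-0.058,0.1,-0.3],[-0.358,-0.058,0.1,-0.3],[-0.358,-0.058,0.18,-0.3],[-0.358,-0.058,0.19,-0.3],[-0.358,-0.058,0.19,-0.3],[-0.358,-0.058,0.19,-0.3]]

```text
clock: 3.7
position: [0.44, -0.1091, 0.0378]
tool_rot: [-3.136, 0.0, 1.574]
force: [-2.3, -0.5, -0.5]
grip_width: 0.085
finger_force: 0.0
```

carry_out:
  rows:
    - [[0,0,0.012,0],[0,0,0.025,0],[0,0,0.033,0],[0,0,0.036,0],[0,0,0.036,0],[0,0,0.036,0]]

```text
clock: 4.2
position: [0.4429, -0.1072, 0.006]
tool_rot: [3.141, 0.0, 1.577]
force: [0.5, -0.7, 0.3]
grip_width: 0.0855
finger_force: 0.0
```

carry_out:
  rows:
    - [[0,0,0,0],[0,0,0,0],[0,0,0,0],[0,0,0,0],[0,0,0,0],[0,0,0,0],[0,0,0,0],[0,0,0,0]]
  grip: 0.05
  grip_force: 20

```text
clock: 4.87
position: [0.4429, -0.1074, 0.006]
tool_rot: [3.14, -0.0, 1.577]
force: [-0.2, 1.3, 12.0]
grip_width: 0.0627
finger_force: 18.9
```

carry_out:
  rows:
    - [[0,0,0,0],[0,0,0,0],[0,0,-0.003,0],[0,0,-0.003,0]]
  grip: 0.0854

```text
clock: 5.2
position: [0.4426, -0.1075, 0.0088]
tool_rot: [3.141, 0.0, 1.576]
force: [1.2, 0.5, 1.9]
grip_width: 0.0854
finger_force: 0.0
```

carry_out:
  rows:
    - [[0,0,0,7],[0,0,0,14],[0,0,0,21],[0,0,0,28],[0,0,0,35],[0,0,0,42],[0,0,0,49],[0,0,0,56],[0,0,0,63],[0,0,0,70],[0,0,0,77],[0,0,0,84]]

```text
clock: 6.2
position: [0.4426, -0.1073, 0.0085]
tool_rot: [-3.141, -0.0, 0.105]
force: [0.4, 0.5, -0.9]
grip_width: 0.0851
finger_force: 0.0
```

carry_out:
  rows:
    - [[0,0,0,6.3],[0,0,0,6.3],[0,0,0,6.3]]

```text
clock: 6.45
position: [0.4425, -0.1073, 0.0083]
tool_rot: [3.141, 0.0, 0.004]
force: [-0.6, -0.1, -0.5]
grip_width: 0.0856
finger_force: 0.0
```

carry_out:
  rows:
    - [[0,0,0,0],[0,0,0,0],[0,0,0,0],[0,0,0,0],[0,0,0,0],[0,0,0,0],[0,0,0,0],[0,0,0,0]]
  grip: 0.05
  grip_force: 25

```text
clock: 7.12
position: [0.4433, -0.1096, 0.0094]
tool_rot: [3.139, -0.003, -0.0]
force: [-3.5, -9.8, 28.9]
grip_width: 0.0558
finger_force: 22.8
```

carry_out:
  rows:
    - [[0,0,0,0],[0,0,0,0],[0,0,0,0],[0,0,0,0],[0,0,0.005,0],[0,0,0.01,0],[0,0,0.01,0],[0,0,0.01,0]]
  grip: 0.0854

```text
clock: 7.78
position: [0.4421, -0.1074, -0.0021]
tool_rot: [-3.141, 0.001, 0.0]
force: [-0.4, -0.9, 0.8]
grip_width: 0.0852
finger_force: 0.0
```

carry_out:
  rows:
    - [[0,0,0,0],[0,0,0,0],[0,0,0,0],[0,0,0,0],[0,0,0,0],[0,0,0,0],[0,0,0,0],[0,0,0,0]]
  grip: 0.05
  grip_force: 25

```text
clock: 8.45
position: [0.4426, -0.1076, -0.0014]
tool_rot: [3.141, -0.0, 0.0]
force: [-1.2, 0.7, 6.2]
grip_width: 0.0637
finger_force: 25.8
```

carry_out:
  rows:
    - [[0,0,0,0],[0,0,0,0],[0,0,0,0],[0,0,0,-7],[0,0,0,-14],[0,0,0,-21],[0,0,0,-28],[0,0,0,-35],[0,0,0,-42],[0,0,0,-49],[0,0,0,-56],[0,0,0,-63]]
  grip: 0.0854

```text
clock: 9.45
position: [0.4425, -0.1074, -0.0017]
tool_rot: [3.141, 0.0, 1.106]
force: [-0.7, -0.3, -0.4]
grip_width: 0.0856
finger_force: 0.0
```

carry_out:
  rows:
    - [[0,0,0,-7],[0,0,0,-14],[0,0,0,-21],[0,0,0,-27],[0,0,0,-27],[0,0,0,-27]]

```text
clock: 9.95
position: [0.4425, -0.1075, -0.0017]
tool_rot: [3.142, -0.0, 1.568]
force: [-0.2, 0.2, 0.3]
grip_width: 0.0852
finger_force: 0.0
```

carry_out:
  rows:
    - [[0,0,0,0],[0,0,0,0],[0,0,0,0],[0,0,0,0],[0,0,0,0],[0,0,0,0],[0,0,0,0],[0,0,0,0]]
  grip: 0.05
  grip_force: 30

```text
clock: 10.62
position: [0.4424, -0.1074, -0.0015]
tool_rot: [3.142, 0.0, 1.569]
force: [-2.1, 0.5, 8.9]
grip_width: 0.0632
finger_force: 30.5
```

carry_out:
  rows:
    - [[0,0,-0.02,0],[0,0,-0.05,0],[0,0,-0.09,0],[0,0,-0.13,0],[0,0,-0.15,0],[0,0,-0.15,0],[0,0,-0.15,0]]

```text
clock: 11.2
position: [0.4431, -0.107, 0.1492]
tool_rot: [3.139, -0.0, 1.571]
force: [-0.2, -1.0, -1.2]
grip_width: 0.063
finger_force: 33.5
```

carry_out:
  rows:
    - [[0.2345,0.1265,0,0],[0.2345,0.1265,0,0],[0.2345,0.1265,0,0],[0.2345,0.1265,0,0],[0.2345,0.1265,0,0],[0.2345,0.1265,0,0],[0.2345,0.1265,0,0],[0.2345,0.1265,0.03,0],[0.2345,0.1265,0.05,0],[0.2345,0.1265,0.05,0],[0.2345,0.1265,0.05,0]]

```text
clock: 12.12
position: [0.5679, 0.1266, 0.0969]
tool_rot: [-3.138, 0.001, 1.57]
force: [0.3, 0.2, -0.6]
grip_width: 0.0629
finger_force: 33.5
```

```bash
python3 - <<'E'
from h import *
s=bot.observe();print(s["position"],s["force"],s["tool_rot"])
P={n:bot.grab_frame(n) for n in("top","scene")}
a=P["top"]["pixels"][150:240,90:190]; u,v=proj(P["scene"],(.569,.127,.09)).astype(int)
b=P["scene"]["pixels"][v-45:v+45,u-50:u+50]
cv2.imwrite("pics/d.png",np.hstack([cv2.resize(i,(400,360),interpolation=cv2.INTER_CUBIC) for i in(a,b)])[:,:,::-1])
E
```

```text
[0.5678772  0.12657163 0.09686896] [ 0.25194779  0.23123505 -0.64839559] [-3.13834754e+00  1.26825218e-03  1.57019481e+00]
```

View pics/d.png

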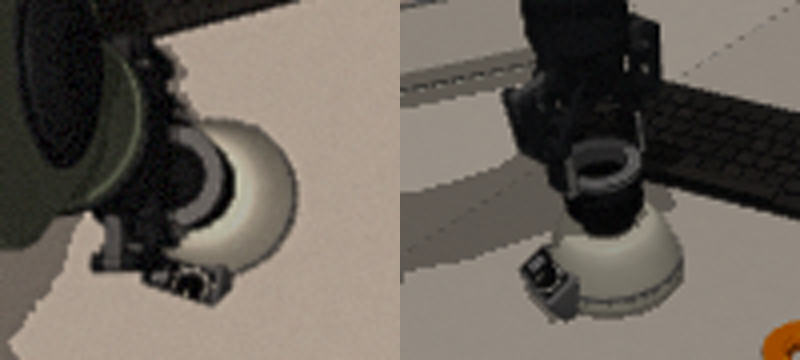

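The picture shows the ring held level over the cup, with no visible sideways error. I'm lowering it gently.

carry_out:
  rows:
    - [[0,0,0.002,0],[0,0,0.004,0],[0,0,0.006,0],[0,0,0.007,0],[0,0,0.008,0],[0,0,0.008,0]]

```text
clock: 12.72
position: [0.5688, 0.1271, 0.0902]
tool_rot: [-3.141, 0.0, 1.571]
force: [0.2, 0.2, -0.9]
grip_width: 0.0631
finger_force: 33.5
```

carry_out:
  rows:
    - [[0,0,0.001,0],[0,0,0.002,0],[0,0,0.003,0],[0,0,0.004,0],[0,0,0.005,0],[0,0,0.005,0]]

```text
clock: 13.22
position: [0.5688, 0.1271, 0.0852]
tool_rot: [-3.141, 0.0, 1.571]
force: [-0.3, -1.0, 4.9]
grip_width: 0.0627
finger_force: 35.9
```

carry_out:
  rows:
    - [[0,0,0,0],[0,0,0,0],[0,0,0,0],[0,0,0,0],[0,0,-0.01,0],[0,0,-0.04,0],[0,0,-0.07,0],[0,0,-0.07,0]]
  grip: 0.0854

```text
clock: 13.88
position: [0.5711, 0.1273, 0.1608]
tool_rot: [3.135, -0.002, 1.571]
force: [0.3, 0.2, 0.8]
grip_width: 0.0854
finger_force: 0.0
```

carry_out:
  rows:
    - [[-0.33,0.0245,0,0],[-0.33,0.0245,0,0],[-0.33,0.0245,0,0],[-0.33,0.0245,0,0],[-0.33,0.0245,0.02,0],[-0.33,0.0245,0.06,0],[-0.33,0.0245,0.1,0],[-0.33,0.0245,0.11,0],[-0.33,0.0245,0.11,0],[-0.33,0.0245,0.11,0]]

```text
clock: 14.72
position: [0.5904, -0.2083, 0.041]
tool_rot: [-3.136, 0.002, 1.566]
force: [-0.7, -1.3, -0.5]
grip_width: 0.0853
finger_force: 0.0
```

```bash
python3 - <<'E'
from m import *
s=bot.observe();print(s["position"],s["tool_rot"])
P={n:bot.grab_frame(n) for n in("top","scene")}
a=P["top"]["pixels"][150:240,90:190]; u,v=proj(P["scene"],(.569,.127,.09)).astype(int)
b=P["scene"]["pixels"][v-45:v+45,u-50:u+50]
cv2.imwrite("pics/e.png",np.hstack([cv2.resize(i,(400,360),interpolation=cv2.INTER_CUBIC) for i in(a,b)])[:,:,::-1])
for n in P:
    for r in bot.regions_of(P[n],"ring_wide")[:2]: print(n,r["conf"],r["position"],solid(P[n],(.569,.127),[(.094,.032),(.102,.032)],fill(r["region"])))
E
```

```text
[ 0.5903525  -0.20833607  0.0409969 ] [-3.13595834e+00  1.52860498e-03  1.56582035e+00]
top 0.72 [124.3, 187.3] (array([0.56924632, 0.12592197]), 533.3067125438829, np.int64(495))
scene 0.65 [157.4, 139.2] (array([0.56671264, 0.12471779]), 247.91221752553247, np.int64(219))
```

View pics/e.png

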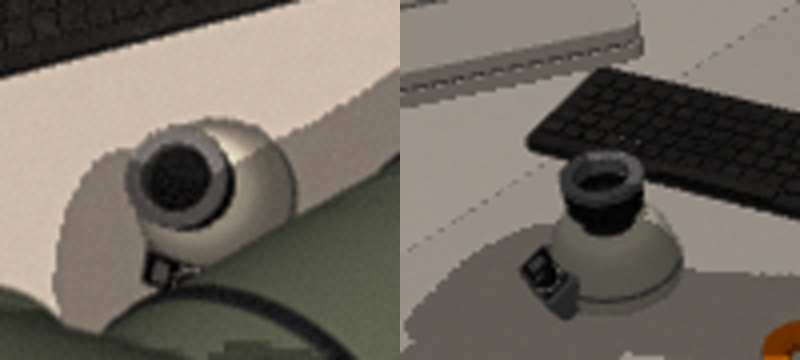

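The wide ring sits level and fully home on the cup in both views. Next is the narrow ring.

carry_out:
  rows:
    - [[0,0,0.015,0],[0,0,0.03,0],[0,0,0.042,0],[0,0,0.047,0],[0,0,0.047,0],[0,0,0.047,0]]

```text
clock: 15.42
position: [0.5935, -0.2027, -0.0017]
tool_rot: [-3.141, -0.0, 1.571]
force: [-0.6, -0.1, 0.7]
grip_width: 0.0857
finger_force: 0.0
```

carry_out:
  rows:
    - [[0,0,0,0],[0,0,0,0],[0,0,0,0],[0,0,0,0],[0,0,0,0],[0,0,0,0],[0,0,0,0],[0,0,0,0]]
  grip: 0.05
  grip_force: 20

```text
clock: 16.08
position: [0.5941, -0.203, -0.0008]
tool_rot: [3.14, 0.0, 1.571]
force: [-0.1, 1.1, 6.4]
grip_width: 0.0637
finger_force: 20.4
```

carry_out:
  rows:
    - [[0,0,0,0],[0,0,0,0],[0,0,0,0],[0,0,0,7],[0,0,0,14],[0,0,0,21],[0,0,0,28],[0,0,0,35],[0,0,0,42],[0,0,0,49],[0,0,0,56],[0,0,0,63]]
  grip: 0.0854

```text
clock: 17.08
position: [0.5936, -0.2028, -0.0016]
tool_rot: [3.142, -0.0, 0.466]
force: [-0.7, -0.5, -0.4]
grip_width: 0.0855
finger_force: 0.0
```

carry_out:
  rows:
    - [[0,0,0,7],[0,0,0,14],[0,0,0,21],[0,0,0,27],[0,0,0,27],[0,0,0,27]]

```text
clock: 17.58
position: [0.5935, -0.2027, -0.0018]
tool_rot: [3.141, 0.0, 0.004]
force: [-0.6, 0.0, -0.2]
grip_width: 0.0854
finger_force: 0.0
```

carry_out:
  rows:
    - [[0,0,0,0],[0,0,0,0],[0,0,0,0],[0,0,0,0],[0,0,0,0],[0,0,0,0],[0,0,0,0],[0,0,0,0]]
  grip: 0.05
  grip_force: 30

```text
clock: 18.25
position: [0.5936, -0.203, -0.0011]
tool_rot: [-3.141, -0.001, 0.002]
force: [-2.9, 1.6, 8.7]
grip_width: 0.0636
finger_force: 30.9
```

carry_out:
  rows:
    - [[0,0,-0.02,0],[0,0,-0.06,0],[0,0,-0.1,0],[0,0,-0.14,0],[-0.024,-0.33,-0.14,0],[-0.024,-0.33,-0.14,0],[-0.024,-0.33,-0.14,0],[-0.024,-0.33,-0.14,0],[-0.024,-0.33,-0.14,0],[-0.024,-0.33,-0.14,0],[-0.024,-0.33,-0.14,0],[-0.024,-0.33,-0.14,0]]

```text
clock: 19.25
position: [0.5688, 0.1295, 0.1384]
tool_rot: [-3.141, -0.0, 0.003]
force: [2.6, 0.1, -1.4]
grip_width: 0.0637
finger_force: 33.4
```

carry_out:
  rows:
    - [[0,0,0.015,0],[0,0,0.03,0],[0,0,0.034,0],[0,0,0.034,0],[0,0,0.034,0],[0,0,0.034,0]]

```text
clock: 19.75
position: [0.5698, 0.1265, 0.1051]
tool_rot: [-3.141, -0.001, -0.0]
force: [-0.1, 0.8, 0.3]
grip_width: 0.0634
finger_force: 33.4
```

carry_out:
  rows:
    - [[-0.001,-0.0005,0.001,0],[-0.001,-0.0005,0.003,0],[-0.001,-0.0005,0.005,0],[-0.001,-0.0005,0.006,0],[-0.001,-0.0005,0.007,0],[-0.001,-0.0005,0.007,0]]

```text
clock: 20.25
position: [0.5683, 0.1276, 0.0971]
tool_rot: [3.141, 0.0, 0.0]
force: [0.9, -0.6, -0.2]
grip_width: 0.0634
finger_force: 33.4
```

carry_out:
  rows:
    - [[0,0,0.001,0],[0,0,0.002,0],[0,0,0.003,0],[0,0,0.004,0],[0,0,0.005,0],[0,0,0.005,0]]

```text
clock: 20.75
position: [0.5685, 0.1275, 0.0923]
tool_rot: [3.141, -0.0, 0.0]
force: [1.2, -1.4, 4.8]
grip_width: 0.0632
finger_force: 36.1
```

Both rings are in. I'm releasing, backing off, and checking the stack and the flask.

carry_out:
  rows:
    - [[0,0,0,0],[0,0,0,0],[0,0,0,0],[0,0,0,0],[0,0,-0.01,0],[0,0,-0.04,0],[0,0,-0.07,0],[0,0.12,-0.11,0],[0,0.12,-0.11,0],[0,0.2,-0.11,0],[0,0.2,-0.11,0],[0,0.2,-0.11,0]]
  grip: 0.0854

```text
clock: 21.75
position: [0.5681, -0.0746, 0.2036]
tool_rot: [3.142, -0.001, 0.0]
force: [1.2, 0.2, -0.1]
grip_width: 0.0855
finger_force: 0.0
```

```bash
python3 - <<'E'
from m import *
s=bot.observe();print(s["position"],s["tool_rot"],s["qpos"])
P={n:bot.grab_frame(n) for n in("top","scene")}
def crop(n,X):
    u,v=proj(P[n],X).astype(int); return cv2.resize(P[n]["pixels"][v-36:v+36,u-48:u+48],(384,288),interpolation=cv2.INTER_CUBIC)
A=(.569,.127,.09);B=(.484,-.394,.06)
cv2.imwrite("pics/f.png",np.vstack([np.hstack([crop(n,X) for n in P]) for X in(A,B)])[:,:,::-1])
for n in P: print(n,"crop origin",[proj(P[n],X).astype(int)-[48,36] for X in(A,B)])
for l,z in dict(flask_mid=.0635,flask_bulb=.037).items():
    q={n:[r["position"] for r in bot.spot_point(P[n],l) if np.hypot(*(atz(P[n],r["position"],z)[:2]-[.484,-.394]))<.03] for n in P}
    print(l,q); 
    if all(q.values()): print(tri(P["top"],q["top"][0],P["scene"],q["scene"][0]))
for l,c,g in(("cork_ring",[(0,.036),(.025,.036)],(.485,-.39)),("ring_narrow",[(.102,.032),(.110,.032)],(.569,.127))):
  for n in P:
    for r in bot.regions_of(P[n],l)[:4]: print(n,l,r["conf"],solid(P[n],g,c,fill(r["region"])))
E
```

```text
[ 0.56810039 -0.07460682  0.20362082] [ 3.14159201e+00 -8.94403713e-04  1.66021785e-04] [-0.57692068  0.6595413   0.93014385  1.80090554 -0.62212112  1.00336198
 -0.96565508]
top crop origin [array([ 86, 158]), array([292, 190])]
scene crop origin [array([111, 106]), array([237, 206])]
flask_mid {'top': [[340.0, 227.1]], 'scene': [[286.5, 240.1]]}
[ 0.48354555 -0.39274277  0.06665923]
flask_bulb {'top': [[340.4, 225.3]], 'scene': [[283.1, 248.4]]}
[ 0.48454615 -0.39340843  0.03715567]
top cork_ring 0.95 (array([ 0.48383555, -0.39342529]), 629.1271281579975, np.int64(620))
scene cork_ring 0.69 (array([ 0.4724445 , -0.39835022]), 674.4997426678892, np.int64(419))
top ring_narrow 0.6 (array([0.41582865, 0.00180478]), 570.3434944100445, np.int64(481))
top ring_narrow 0.54 (array([ 0.55782236, -0.07608489]), 535.8688577334397, np.int64(258))
scene ring_narrow 0.65 (array([0.56860918, 0.12601032]), 247.9373509035213, np.int64(249))
scene ring_narrow 0.56 (array([ 0.35242115, -0.061585  ]), 393.4958059617784, np.int64(289))
```

View pics/f.png

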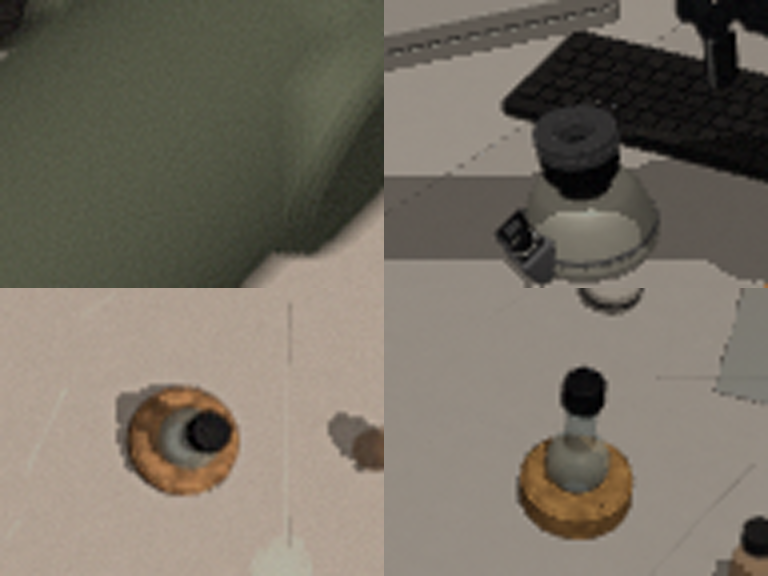

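The stack is square and flush on the cup in the scene view. The flask stands upright in the cork ring at about (0.4845, -0.3915). I'm moving above it.

carry_out:
  rows:
    - [[-0.084,0.317,0.02,-90],[-0.084,0.317,0.02,-90],[-0.084,0.317,0.02,-90],[-0.084,0.317,0.02,-90],[-0.084,0.317,0.02,-90],[-0.084,0.317,0.02,-90],[-0.084,0.317,0.04,-90],[-0.084,0.317,0.04,-90],[-0.084,0.317,0.04,-90],[-0.084,0.317,0.04,-90],[-0.084,0.317,0.04,-90],[-0.084,0.317,0.04,-90]]

```text
clock: 23.25
position: [0.4847, -0.3892, 0.162]
tool_rot: [-3.141, -0.0, 1.507]
force: [0.5, -0.3, -0.3]
grip_width: 0.0853
finger_force: 0.0
```

carry_out:
  rows:
    - [[0,0,0,-4],[0,0,0,-4],[0,0,0,-4],[0,0,0,-4]]

```text
clock: 23.58
position: [0.4848, -0.3891, 0.1622]
tool_rot: [-3.141, 0.0, 1.568]
force: [-0.0, 0.2, -0.8]
grip_width: 0.0853
finger_force: 0.0
```

```bash
python3 -c "
from h import *
s=bot.observe();print(s['position'],s['tool_rot'],s['qpos'])"
```

```text
[ 0.48479875 -0.38911748  0.16223844] [-3.14141237e+00  5.98808327e-06  1.56789637e+00] [ 0.30442611  0.63373872  0.41920699  1.68946614 -0.31625425  0.88615272
  0.85037468]
```

carry_out:
  rows:
    - [[-0.0024,0,0.03,0],[-0.0024,0,0.06,0],[-0.0024,0,0.085,0],[-0.0024,0,0.098,0],[-0.0024,0,0.102,0],[-0.0024,0,0.102,0]]

```text
clock: 24.08
position: [0.4845, -0.3917, 0.06]
tool_rot: [-3.141, -0.0, 1.57]
force: [-0.2, -0.6, 0.2]
grip_width: 0.0851
finger_force: 0.0
```

carry_out:
  rows:
    - [[0,0,0,0],[0,0,0,0],[0,0,0,0],[0,0,0,0],[0,0,0,0],[0,0,0,0],[0,0,0,0],[0,0,0,0],[0,0,0,0],[0,0,0,0],[0,0,0,0],[0,0,0,0]]
  grip: 0.01
  grip_force: 35

```text
clock: 25.08
position: [0.4848, -0.3921, 0.0607]
tool_rot: [3.141, 0.0, 1.57]
force: [-0.5, -0.0, 6.1]
grip_width: 0.0235
finger_force: 33.9
```

The width of 23.5 mm suggests the pads' upper part caught the cap. I'll regrip a few millimetres lower on the neck.

carry_out:
  rows:
    - [[0,0,0,0],[0,0,0,0],[0,0,0.002,0],[0,0,0.004,0],[0,0,0.004,0]]
  grip: 0.045

```text
clock: 25.5
position: [0.4844, -0.3916, 0.0557]
tool_rot: [-3.141, -0.0, 1.57]
force: [1.3, -0.2, 0.4]
grip_width: 0.0449
finger_force: 0.0
```

carry_out:
  rows:
    - [[0,0,0,0],[0,0,0,0],[0,0,0,0],[0,0,0,0],[0,0,0,0],[0,0,0,0],[0,0,0,0],[0,0,0,0],[0,0,0,0],[0,0,0,0]]
  grip: 0.01
  grip_force: 35

```text
clock: 26.33
position: [0.4846, -0.3918, 0.0563]
tool_rot: [3.142, 0.0, 1.57]
force: [-0.2, -0.3, 0.3]
grip_width: 0.0229
finger_force: 34.2
```

```bash
python3 - <<'E'
from m import *
P={n:bot.grab_frame(n) for n in("top","scene")}
def crop(n,X):
    u,v=proj(P[n],X).astype(int); return cv2.resize(P[n]["pixels"][v-25:v+25,u-25:u+25],(400,400),interpolation=cv2.INTER_CUBIC)
cv2.imwrite("pics/g.png",np.hstack([crop(n,(.484,-.392,.07)) for n in P])[:,:,::-1])
for X in((.4845,-.3915,.0575),(.4845,-.3915,.0905),(.4845,-.3915,.1105)):
    print((proj(P["scene"],X)-(proj(P["scene"],(.484,-.392,.07)).astype(int)-25))*8)
E
```

```text
[200.76734103 226.20337175]
[206.58767745 154.64501897]
[210.22902766 109.87629699]
```

View pics/g.png

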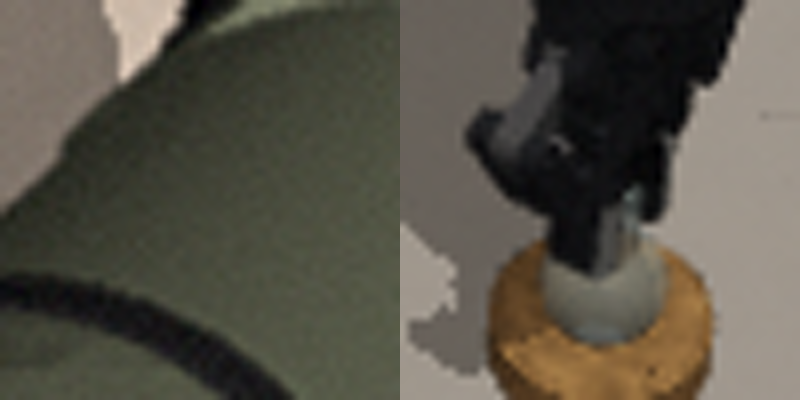

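The scene crop shows both fingers flanking the neck, with the tips at the top of the bulb around (590,265). The grip is firm, so I'm lifting and carrying.

carry_out:
  rows:
    - [[0,0,-0.005,0],[0,0,-0.02,0],[0,0,-0.05,0],[0,0,-0.085,0],[0,0,-0.115,0],[0,0,-0.13,0],[0,0,-0.13,0]]
  grip_force: 45

```text
clock: 27.02
position: [0.4858, -0.3929, 0.1904]
tool_rot: [3.137, 0.003, 1.57]
force: [0.1, -0.2, -0.2]
grip_width: 0.0221
finger_force: 44.0
```

carry_out:
  rows:
    - [[0.02,0.0032,0,0],[0.05,0.008,0,0],[0.09,0.0145,0,0],[0.13,0.021,0,0],[0.17,0.0275,0,0],[0.21,0.034,0,0],[0.25,0.04,0,0],[0.29,0.047,0,0],[0.33,0.053,0,0],[0.37,0.06,0,0],[0.41,0.066,0,0],[0.45,0.073,0,0]]

```text
clock: 28.02
position: [0.5574, 0.0602, 0.186]
tool_rot: [-3.141, 0.0, 1.57]
force: [0.7, -0.4, -0.3]
grip_width: 0.0221
finger_force: 44.0
```

carry_out:
  rows:
    - [[0.03,0.005,0,0],[0.05,0.008,0,0],[0.06,0.01,0,0],[0.0685,0.011,0,0],[0.0685,0.011,0,0],[0.0685,0.011,0,0],[0.0685,0.011,0,0]]

```text
clock: 28.6
position: [0.5688, 0.1249, 0.1864]
tool_rot: [-3.142, 0.001, 1.568]
force: [0.4, 0.0, -0.2]
grip_width: 0.0217
finger_force: 44.0
```

```bash
python3 - <<'E'
from m import *
s=bot.observe();print(s["position"],s["tool_rot"],s["force"],s["qpos"],s["grip_width"])
P={n:bot.grab_frame(n) for n in("top","scene")}
def crop(n,X):
    u,v=proj(P[n],X).astype(int); return cv2.resize(P[n]["pixels"][v-25:v+25,u-25:u+25],(400,400),interpolation=cv2.INTER_CUBIC)
cv2.imwrite("pics/k.png",np.hstack([crop(n,(.5688,.127,.14)) for n in P])[:,:,::-1])
o=proj(P["scene"],(.5688,.127,.14)).astype(int)-25
print("expected px",[np.round((proj(P["scene"],(.5688,.127,z))-o)*8) for z in(.110,.186-.0395,.186+.0015,.186)])
E
```

```text
[0.56884144 0.12494938 0.18635088] [-3.14153027e+00  5.59935714e-04  1.56842421e+00] [ 0.38609499  0.03550971 -0.22826388] [-0.61558702  0.54341708  0.42713502  1.77701333 -0.2805193   0.88172041
 -0.06523236] 0.021739181506812505
expected px [array([217., 266.]), array([204., 187.]), array([189.,  93.]), array([189.,  97.])]
```

View pics/k.png

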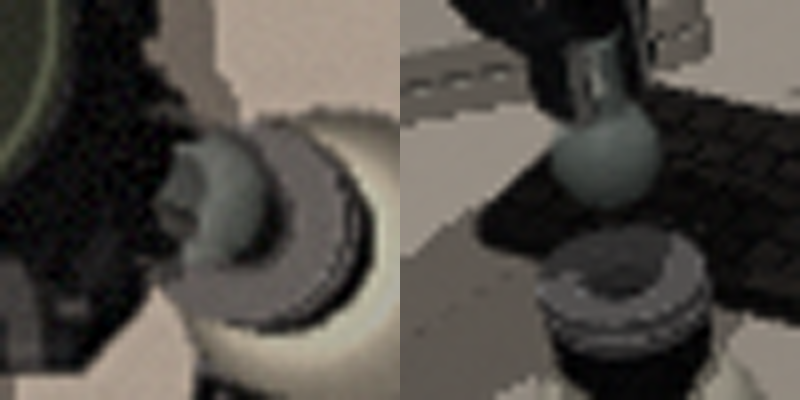

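The flask hangs upright over the funnel, with the bulb at scene-crop (607,153) and the ring at (622,270). There is a 2 mm y error, which I'll correct while lowering.

carry_out:
  rows:
    - [[0.002,0,0.01,0],[0.002,0,0.02,0],[0.002,0,0.03,0],[0.002,0,0.034,0],[0.002,0,0.036,0],[0.002,0,0.036,0],[0.002,0,0.036,0]]

```text
clock: 29.28
position: [0.569, 0.1286, 0.1504]
tool_rot: [3.141, 0.0, 1.57]
force: [-0.5, -0.2, 0.2]
grip_width: 0.0221
finger_force: 44.0
```

carry_out:
  rows:
    - [[0,0,0.001,0],[0,0,0.002,0],[0,0,0.003,0],[0,0,0.004,0],[0,0,0.005,0],[0,0,0.006,0],[0,0,0.007,0],[0,0,0.008,0],[0,0,0.008,0]]

```text
clock: 30.03
position: [0.569, 0.1287, 0.1422]
tool_rot: [3.141, -0.0, 1.57]
force: [0.6, 0.4, 1.5]
grip_width: 0.0215
finger_force: 43.8
```

carry_out:
  rows:
    - [[-0.001,0,0,0],[-0.0017,0,0,0],[-0.0017,0,0.001,0],[-0.0017,0,0.002,0],[-0.0017,0,0.003,0],[-0.0017,0,0.004,0],[-0.0017,0,0.004,0]]

```text
clock: 30.62
position: [0.5691, 0.1271, 0.1383]
tool_rot: [3.141, -0.0, 1.57]
force: [0.3, 1.6, 4.4]
grip_width: 0.0221
finger_force: 43.6
```

carry_out:
  rows:
    - [[0,0,0.001,0],[0,0,0.002,0],[0,0,0.003,0],[0,0,0.004,0],[0,0,0.005,0],[0,0,0.006,0],[0,0,0.006,0]]

```text
clock: 31.2
position: [0.5694, 0.1272, 0.1326]
tool_rot: [3.14, -0.0, 1.57]
force: [2.0, 1.3, 8.9]
grip_width: 0.022
finger_force: 43.4
```

carry_out:
  rows:
    - [[0,0,0.001,0],[0,0,0.002,0],[0,0,0.003,0],[0,0,0.003,0],[0,0,0.003,0]]

```text
clock: 31.62
position: [0.5701, 0.1274, 0.1305]
tool_rot: [3.139, -0.001, 1.57]
force: [1.5, 0.9, 17.6]
grip_width: 0.0218
finger_force: 43.3
```

carry_out:
  rows:
    - [[0,0,0,0],[0,0,0,0],[0,0,0,0],[0,0,0,0],[0,0,0,0],[0,0,0,0]]

```text
clock: 32.12
position: [0.5702, 0.1274, 0.1305]
tool_rot: [3.139, -0.001, 1.57]
force: [2.1, 1.6, 16.9]
grip_width: 0.0218
finger_force: 43.3
```

```bash
python3 - <<'E'
from m import *
P={n:bot.grab_frame(n) for n in("top","scene")}
s=bot.observe();print(s["position"],s["force"],s["grip_width"])
def crop(n,X):
    u,v=proj(P[n],X).astype(int); return cv2.resize(P[n]["pixels"][v-25:v+25,u-25:u+25],(400,400),interpolation=cv2.INTER_CUBIC)
cv2.imwrite("pics/l.png",np.hstack([crop(n,(.5688,.127,.11)) for n in P])[:,:,::-1])
E
```

```text
[0.5701893  0.12736996 0.13051999] [ 1.78962444  1.46488824 18.08771418] 0.02171455421538827
```

View pics/l.png

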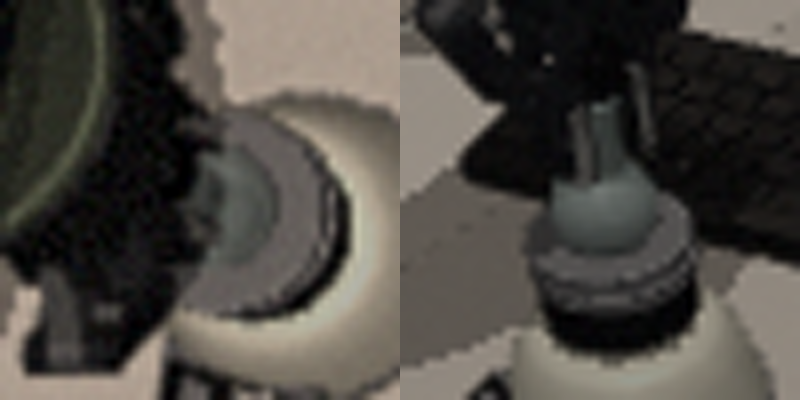

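The bulb sits upright and centred in the funnel at scene-crop (605,210). The rings are flush, and the cup is pressed onto its stop with a steady 17–18 N. I'm handing in.

```bash
python3 -c "
from workcell import bot
print(bot.job_done())"
```

```text
the job is handed in; nothing more can be done
None
```

I fitted both reducing rings, seated the flask in the narrow one and handed the job in while gripping it and holding the cup down with 17–18 N; no verdict came back, and the finger width (about 22 mm) suggests the pads also touch the cap.

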